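# Gauge the test block and show its window to the inspection camera

## Robot

A 7-joint arm with a two-finger parallel gripper is mounted at the origin on a cart in front of the work surface, level with it; the furniture and walls round the work are solid. World frame = base frame: x ahead of the robot, y to its left, z up, the work surface at z = 0. Lengths are in m, angles in rad, forces in N, time in s.
With the tool pointing down it reaches from about 0.35 to 0.9 m from the base axis. Payload 8.1 kg.
Tool frame: the origin (TCP) lies midway between the tips of the shut fingers; the grasp point (between the pads) lies arm.grasp_offset behind it (arm.grasp_offset is the distance from the TCP to the grasp point, in m); z points along the fingers, y is the line along which they close (so a half turn about z gives the same grasp; the last joint's range is limited). The gripper opens to 92 mm and grips with 3 to 60 N. Pads are 19 mm wide; open, the fingers measure 130 mm over their backs; the gripper's body (75 mm by 190 mm) begins 47 mm behind the grasp point.
Start: joints at [-1.327, 0.434, 0.025, 1.573, -0.012, 1.134, -0.075], TCP at [0.212, 0.588, 0.227] pointing down, gripper open.
Joint ranges: [-2.62, 2.62], [-0.44, 2.09], [-1.27, 1.32], [0.08, 2.57], [-1.32, 4.46], [0.12, 2], [-2.74, 2.74]. Speed limits (rad/s): [2.22, 2.22, 3.01, 3.01, 3.14, 3.14, 3.14].

## Interface

Orientations are given as a rotation vector (axis times angle).
In Python, from cell import observe, imaging, arm gives the robot as it stands.
- The arm moves only by the tool apply_moves, never from a script. Its argument "commands" is a list of rows, each a list of 5 numbers: the opening in per cent of the stroke, from 0 (shut) to 100 (fully open), then the shift along the world's x, y, z in units of 0.06 m (1.0 is 0.06 m), then the turn about the world's z in units of 0.5 rad (1.0 is 0.5 rad). A call has 1 to 12 rows; each row shifts and turns the commanded pose from where the row before left it; what a row does not reach is not made up. A row lasts 1/8 s, in which the tool goes at most 62.5 mm and 10.7 degrees, less where a joint would pass 70% of its speed; a pose out of reach is approached as far as the arm can. A call with a number of a shift or a turn outside -1 to 1 is refused whole. A call with a gripper value outside its range is refused whole. The fingers move at their own pace and stop on an object; "newtons" is the grip in N (left out, the last holds). Time passes only in rows, so rows that do not move let the fingers close. It gives the time, the measured TCP pose, the force, the opening and the grip force at its end, in the units of the state.
- observe(): the state, without advancing time (a new reading comes with each control period).
- imaging.get_image(name): name is "side" or "top" or "wrist"; returns (picture, depth): 384x512x3 uint8, red, green, blue; 384x512 float32, m along the optical axis (not along the pixel's ray), 0 where there is no reading.
- imaging.camera_params(name): a dict with "camera_matrix" (3x3 intrinsics, pixels), "dist" ([k1, k2, p1, p2, k3] as OpenCV has them; the pictures are not rectified), "origin" and "rotation" of the camera in the world; the wrist camera has in their place "tool_from_camera" (4x4, takes a point from camera to tool coordinates, whose origin is the TCP and whose axes are the flange's). Camera axes: x right, y up, looking along -z (the intrinsics and any distortion apply to the point x, -y, -z); pixel columns grow to the right and rows downward; lengths in m; the calibration is good to about 2 mm. A picture is of the moment at which its call begins: read the wrist's pose just before it. camera_params takes no time and is no camera call.
- arm.sign_off(): hands the job in; it is judged then, once.
The state is a dict: "clock": time; "joints": joint angles; "dq": joint speeds; "joint_efforts": joint torques, N m; "position": TCP position; "ee_rot": TCP orientation; "force": force on the tool from outside, world axes, zero at the start; "ft_torque": the same for the moment, N m; "width": opening from 0.0 (shut) to 1.0 (fully open); "gripper_force": force on a finger pad.
Only numpy, scipy, OpenCV 4.12 (cv2) and the standard library are available. Lean on these libraries where they do the work, as an engineer would, in place of code of your own. Each camera call takes 0.05 s, during which the arm holds its last target. There are 200 camera calls.

## Task

Take the green-handled gauge pin from the rack and push it down into the bore of the aluminium test block in the blue nest until its collar sits on the block. Then lift the block with the pin in it out of the nest and present it to the inspection camera: upright, the sight window (orange frame) squarely facing the lens, centred on the lens axis and 12 cm in front of the lens glass. Finish while still holding it there; leave the red-handled pin in the rack, do not knock against the camera, and leave the loose things lying around where they are.

Things in the scene. Friction and masses are not known exactly. Their poses are not given: they have to be found in the camera images.
- green_pin: the gauge pin to use, 40 g: steel shank 8 mm in diameter, 55 mm long, its tip tapered to 4 mm, then a green ribbed round handle 16 mm in diameter and 20 mm high, whose flat underside is the collar. Origin at the tip's end, z up along the pin: collar at z = 55, handle top at 75 mm. Starts upright in one of the rack's two holes, collar on the rack
- green_pin_tip (a point): the end of the green pin's tip (same point as the body's origin)
- red_pin: a pin of the same shape and size with a red handle, in the rack's other hole; it stays there
- pin_rack: black plastic block 45 x 110 x 62 mm (x, y, z), fixed to the bench; origin at the centre of its underside. Two vertical holes 11 mm wide at y = -28 and +28 mm of its frame, x = 0. With the collar on the rack's top (62 mm above the bench) a pin's tip stands 7 mm above the bench
- nest: fixed plate 80 x 80 x 6 mm with a blue square pocket 33 x 33 mm inside, 49 x 49 outside, walls to 34 mm above the bench, 12 mm slots in the walls at -x and +x; origin at the centre of its underside. The test block stands upright in it on the 6 mm floor, 1.5 mm play all round, its axes along the nest's within 2 degrees
- test_block: loose aluminium block 30 x 30 x 75 mm, 100 to 210 g; origin at the centre of its underside, z up. Bore 11 mm along z from the top (countersunk) into the window: 12 mm wide, z = 10 to 32 mm, right through along x, orange frame on both x faces; either may face the lens. A pin fully home has its tip at z = 20, its handle top at z = 95 mm. Gripped above the nest (z over 28 mm)
- bore_mouth (a point): centre of the bore's mouth on top of the test block, 75 mm above its underside
- window (a point): centre of the sight window, on the block's axis, 21 mm above its underside
- inspection_camera: grey and black inspection camera on a post with a 90 x 90 mm base, 190 mm high, fixed to the bench; origin on the bench (z = 0) under the camera. It looks level along its own -x; lens axis 160 mm above the bench, lens glass 50 mm ahead (-x) of the origin
- lens (a point): centre of the lens glass
- focus (a point): the point 120 mm in front of the lens glass on the lens axis, 160 mm above the bench: the window's centre is to be held here
- bench_vice: small green bench vice with a steel crank, part of the bench and fixed, between the two places where rack and nest may stand; about 180 x 130 mm (x, y), 80 mm high, origin on the bench under its middle: things carried from one to the other pass well above it
- black_tape: loose roll of black tape, 58 mm across, 19 mm high, lying flat; not to be moved
- copper_rotor: loose copper-coloured rotor, 58 mm across, 35 mm high; not to be moved
- lamination_stack: loose grey laminated core, 45 mm across, 31 mm high; not to be moved

How it is judged:
On the way:
1. the green pin is fully home in the bore while the block stands in the nest (z of green_pin_tip in the frame of test_block between 0.015 and 0.0235 m and distance between green_pin_tip and window below 0.007 m and angle between the z axis of green_pin and the z axis of test_block, either way round below 0.12 rad and distance between test_block and nest below 0.012 m), for 0.2 s.
At the end, for the whole second after the job is handed in: Held in the air by the fingers (over 2 N), still: block upright within 8 deg, window centre within 15 mm of the focus point, window within 10 deg of the lens axis, green pin home (3.5 mm, 7 deg). Red pin in the rack; tape, rotor and core within 20 mm of their starts (z of green_pin_tip in the frame of test_block between 0.015 and 0.0235 m and distance between green_pin_tip and window below 0.007 m and angle between the z axis of green_pin and the z axis of test_block, either way round below 0.12 rad and distance between window and focus below 0.015 m and angle between test_block's own z axis and vertical below 0.14 rad and height (world z) of bore_mouth above 0.19 m and angle between the x axis of test_block and the x axis of inspection_camera, either way round below 0.17 rad and linear speed of test_block below 0.02 m/s and contact force between the fingers and test_block above 2 N and distance between red_pin and pin_rack below 0.036 m and distance of each of black_tape, copper_rotor, lamination_stack from where it was at the start of the episode below 0.02 m); the arm keeps its last pose, push and grip.
It fails at once if the camera is knocked (over 3 N) (contact force between any of the arm, the fingers, test_block, green_pin and inspection_camera above 3 N).
It fails at once if the red pin is taken out of the rack (not (distance between red_pin and pin_rack below 0.036 m)).
It fails at once if a bystander is moved by more than 20 mm (distance of any of black_tape, copper_rotor, lamination_stack from where it was at the start of the episode above 0.02 m).
It also fails if it takes over 64 s, if anything falls off the work surface, if the arm or the gripper's body presses on something with over 40 N, if the wrist force passes 120 N, or if a joint passes its speed limit or range.

## Working session

There is one attempt and no reset: what is moved stays moved. The work goes in short steps, Python scripts to look and compute and a tool call to move; the robot and the scene stay as the last step left them, time stands still between calls to the robot, and variables do not carry over. Pictures are saved under pics/ and viewed, at most 10 in all, crops included, and the job is handed in when it is done.

Besides the shell and the picture viewer there is one more tool, called after "Emit:" by a JSON object that holds its "op" and its "data". apply_moves: Moves the arm, as the interface text tells. Its arguments: {"type":"object","properties":{"commands":{"type":"array"},"newtons":{"type":"number"}},"required":["commands"]}

```bash
mkdir -p pics; ls; cat > h.py <<'E'
import numpy as np, cv2
from cell import observe, imaging, arm
from scipy.spatial.transform import Rotation as R
def cam(n):
    p=imaging.camera_params(n)
    K=np.array(p["camera_matrix"]);d=np.array(p["dist"])
    if "origin" in p:
        return K,d,np.array(p["origin"]),np.array(p["rotation"])
    s=observe();T=np.array(p["tool_from_camera"]);Rt=R.from_rotvec(s["ee_rot"]).as_matrix()
    return K,d,np.array(s["position"])+Rt@T[:3,3],Rt@T[:3,:3]
def rays(c,px):
    K,d,o,Rm=c
    u=cv2.undistortPoints(np.array(px,float).reshape(-1,1,2),K,d)[:,0]
    return np.c_[u[:,0],-u[:,1],-np.ones(len(u))]@Rm.T
def onz(c,px,z):
    r=rays(c,px);return c[2]+r*((z-c[2][2])/r[:,2])[:,None]
def ondepth(c,px,dep):
    return c[2]+rays(c,px)*np.array(dep).reshape(-1,1)
E
python3 - <<'E'
from h import *
np.set_printoptions(precision=4,suppress=True)
s=observe();print(s);print(arm.grasp_offset)
for n in("side","top","wrist"):
    c=cam(n);print(n,c)
    im,d=imaging.get_image(n);cv2.imwrite(f"pics/{n}0.png",im[:,:,::-1]);np.save(f"{n}0.npy",d)
E
```

```text
pics
{'clock': 0.0, 'joints': array([-1.3266,  0.4352,  0.025 ,  1.5741, -0.0116,  1.134 , -0.0751]), 'dq': array([ 0.0015, -0.0012,  0.0012, -0.0022,  0.0013,  0.0011, -0.0018]), 'joint_efforts': array([  0.0005, -66.7854,   0.9853, -31.4459,  -0.0605,   0.0433,
         0.0002]), 'position': array([0.2123, 0.5873, 0.2259]), 'ee_rot': array([-0.5422, -3.0943,  0.0025]), 'force': array([-0.0287,  0.7554,  1.0534]), 'ft_torque': array([-0.0637,  0.007 , -0.0101]), 'gripper_force': 0.0, 'width': 1.000016140923404}
0.0188
side (array([[359.8592,   0.    , 256.2123],
       [  0.    , 359.8592, 197.8435],
       [  0.    ,   0.    ,   1.    ]]), array([-0.0741,  0.    ,  0.    ,  0.    ,  0.    ]), array([ 0.5098, -0.8334,  0.5887]), array([ 1.0087, -0.0361, -0.0576]))
top (array([[396.9991,   0.    , 261.0942],
       [  0.    , 396.9991, 186.9363],
       [  0.    ,   0.    ,   1.    ]]), array([-0.095,  0.   ,  0.   ,  0.   ,  0.   ]), array([ 0.5112, -0.0644,  1.0794]), array([ 0.0416, -0.072 , -1.5487]))
wrist (array([[282.785 ,   0.    , 256.0306],
       [  0.    , 282.785 , 189.2524],
       [  0.    ,   0.    ,   1.    ]]), array([-0.0577,  0.    ,  0.    ,  0.    ,  0.    ]), array([0.1395, 0.6149, 0.3842]), array([[ 0.34  , -0.9011, -0.2691],
       [ 0.9404,  0.325 ,  0.1   ],
       [-0.0027, -0.2871,  0.9579]]))
```

```bash
sed -i 's/np.array(p\["rotation"\])$/R.from_rotvec(p["rotation"]).as_matrix()/' h.py; grep from_rotvec h.py | head -3
```

```text
return K,d,np.array(p["origin"]),R.from_rotvec(p["rotation"]).as_matrix()
    s=observe();T=np.array(p["tool_from_camera"]);Rt=R.from_rotvec(s["ee_rot"]).as_matrix()
```

View pics/top0.png

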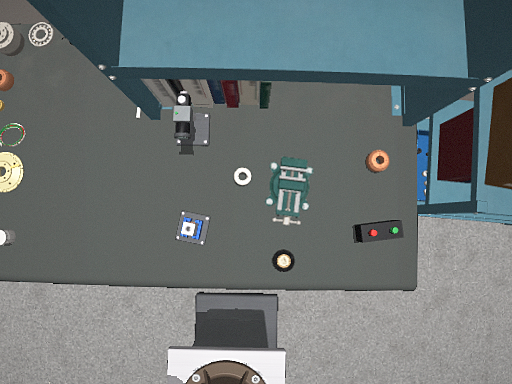

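View pics/side0.png

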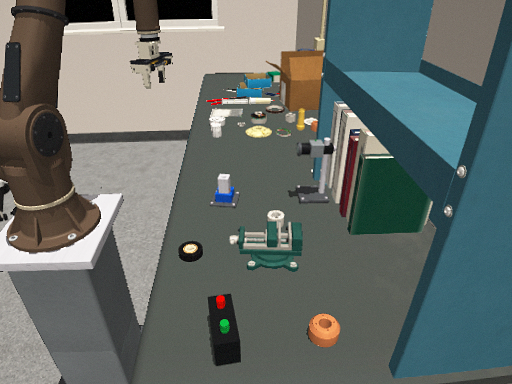

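```bash
cat > m.py <<'E'
from h import *
np.set_printoptions(precision=4,suppress=True)
def comps(mask,minA=6):
    n,l,st,ce=cv2.connectedComponentsWithStats(mask.astype(np.uint8))
    return [(st[i,4],ce[i],l==i) for i in range(1,n) if st[i,4]>=minA]
def cloud(n,f):
    im=cv2.imread(f"pics/{n}{f}.png");d=np.load(f"{n}{f}.npy");c=cam(n)
    v,u=np.mgrid[:384,:512];P=ondepth(c,np.c_[u.ravel(),v.ravel()],d.ravel()).reshape(384,512,3)
    P[d==0]=np.nan
    return im,cv2.cvtColor(im,cv2.COLOR_BGR2HSV),P,c
E
python3 - <<'E'
from m import *
for n in("top","side"):
    im,hsv,P,c=cloud(n,0)
    H,S,V=cv2.split(hsv)
    print(n,"bench z",P[250,330] if n=="top" else P[250,220])
    for nm,m in(("green",(abs(H.astype(int)-60)<12)&(S>150)&(V>80)),("red",((H<6)|(H>174))&(S>180)&(V>100)),("blue",(abs(H.astype(int)-115)<12)&(S>150)&(V>60))):
        for a,ce,l in comps(m):
            q=P[l];q=q[np.isfinite(q[:,2])]
            print(nm,a,ce,"med",np.median(q,0),"zmax",np.nanpercentile(q[:,2],95) if len(q) else 0)
    # tall regions
    m=(P[...,2]>.045)&(P[...,2]<.25)&(P[...,0]<.9)&(P[...,0]>.3)&(abs(P[...,1])<.7)
    for a,ce,l in comps(m,15):
        q=P[l];print("tall",a,ce,q.min(0),q.max(0),np.median(q,0))
im=cv2.imread("pics/top0.png");a=cv2.resize(im[80:160,150:250],None,fx=4,fy=4);b=cv2.resize(im[190:270,150:250],None,fx=4,fy=4)
cv2.imwrite("pics/z.png",np.hstack([a,b]))
E
```

```text
top bench z [ 0.422  -0.2756 -0.0005]
green 11 [  1.6364 130.4545] med [0.734  0.653  0.0082] zmax 0.014453854066714622
green 7 [391.8571 228.    ] med [ 0.4861 -0.4196  0.0757] zmax 0.08116921801319546
red 12 [370.5833 232.5833] med [ 0.4738 -0.3645  0.076 ] zmax 0.08246773107985739
blue 619 [421.6737 162.6236] med [ 0.7519 -0.7636 -0.5328] zmax -0.46986411308971154
blue 24 [186.9167 219.0417] med [0.4987 0.1085 0.0351] zmax 0.03782187333332687
blue 81 [197.7901 229.0494] med [0.4733 0.0791 0.0348] zmax 0.03783016632231262
blue 7 [184.7143 235.4286] med [0.4566 0.1129 0.0337] zmax 0.03505681944738344
tall 4017 [193.6263  96.4242] [ 0.6885 -0.0996  0.0451] [0.8475 0.2251 0.2498] [0.8072 0.0962 0.165 ]
tall 1120 [424.1687 102.5545] [ 0.768  -0.5055  0.045 ] [ 0.8715 -0.4744  0.2498] [ 0.793  -0.4775  0.1414]
tall 1243 [291.1319 185.794 ] [ 0.4914 -0.1994  0.045 ] [ 0.6656 -0.1228  0.0836] [ 0.594  -0.1595  0.0731]
tall 586 [498.2321 172.3635] [ 0.6045 -0.7     0.0453] [ 0.6724 -0.6884  0.1662] [ 0.6328 -0.6959  0.1077]
tall 257 [476.0856 206.4202] [ 0.5303 -0.6768  0.0452] [ 0.564  -0
[... 857 characters left out ...]
180 [224.2333 196.1278] med [0.4767 0.0757 0.0235] zmax 0.034047820364576716
tall 6213 [352.755  165.9253] [ 0.6904 -0.1033  0.0451] [0.9    0.2276 0.25  ] [ 0.8157 -0.0228  0.1628]
tall 66 [300.697  113.6515] [0.792  0.6472 0.0455] [0.8145 0.6851 0.0907] [0.803  0.6608 0.0711]
tall 179 [223.8324 181.2123] [0.4592 0.0775 0.045 ] [0.4943 0.1117 0.083 ] [0.4772 0.0858 0.0704]
tall 1196 [272.5987 235.7115] [ 0.4907 -0.2016  0.045 ] [ 0.666  -0.1216  0.0796] [ 0.5979 -0.1728  0.0637]
tall 7691 [449.2473 314.5339] [ 0.7692 -0.5066  0.045 ] [ 0.9    -0.4776  0.25  ] [ 0.8223 -0.5042  0.1632]
tall 1371 [222.9686 322.1619] [ 0.45   -0.4565  0.045 ] [ 0.5075 -0.3419  0.0835] [ 0.48   -0.4147  0.0615]
```

View pics/z.png

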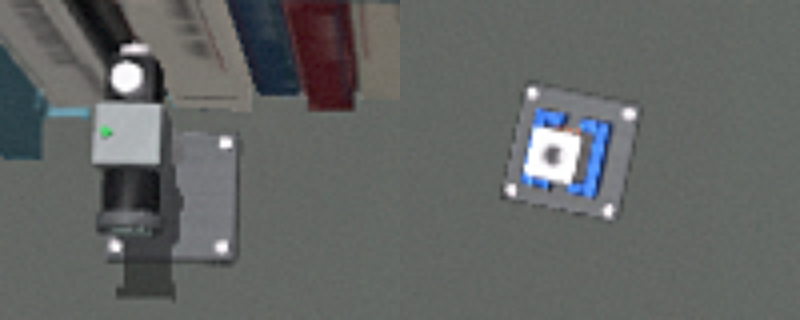

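```bash
python3 - <<'E'
from m import *
im,hsv,P,c=cloud("top",0); H,S,V=cv2.split(hsv)
def rect(m,lab):
    for a,ce,l in comps(m,20):
        q=P[l][:,:2]; r=cv2.minAreaRect((q*1000).astype(np.float32)); print(lab,a,ce,"c",np.array(r[0]),"sz",np.array(r[1]),"ang",r[2],"z",np.median(P[l][:,2]))
box=lambda x0,x1,y0,y1:(P[...,0]>x0)&(P[...,0]<x1)&(P[...,1]>y0)&(P[...,1]<y1)
Z=P[...,2]
rect((Z>.05)&(Z<.12)&box(.42,.53,-.48,-.32),"rack")
rect((Z>.072)&(Z<.09)&box(.4,.55,.03,.16)&(V>150),"block top")
rect((Z>.02)&(Z<.12)&box(.4,.55,.03,.16),"nestpocket")
rect((Z>.003)&(Z<.12)&box(.4,.55,.03,.16),"nestplate")
rect((Z>.12)&(Z<.23)&box(.6,.82,.05,.14)&(c[2][2]>0),"cam tall")
for z0 in np.arange(.13,.23,.01):
    m=(Z>z0)&(Z<z0+.01)&box(.6,.83,.04,.15)
    if m.sum()>3: print(round(z0,2),m.sum(),P[m].min(0)[:2],P[m].max(0)[:2])
# bolts
for a,ce,l in comps((V>170)&(S<60),3):
    if 150<ce[0]<220 and 80<ce[1]<260: print("white",a,ce,onz(c,[ce],.006)[0],np.median(P[l],0))
print("shelf",np.nanmin(np.where(Z>.3,P[...,0],9)),P[40,250],P[72,200],P[72,300])
i2,_,P2,c2=cloud("side",0);Z2=P2[...,2]
for z0 in np.arange(.12,.21,.01):
    m=(Z2>z0)&(Z2<z0+.01)&(P2[...,0]>.6)&(P2[...,0]<.8)&(P2[...,1]>.04)&(P2[...,1]<.15)
    if m.sum()>3: print("side",round(z0,2),m.sum(),P2[m].min(0)[:2],P2[m].max(0)[:2])
s=observe();print("tool axes",R.from_rotvec(s["ee_rot"]).as_matrix())
# bystanders
for lab,(x,y) in {"tape":(283,260),"rotor":(377,160),"core":(242,176)}.items(): print(lab,P[y,x])
E
```

```text
rack 766 [381.1984 230.8956] c [ 478.1285 -398.5196] sz [ 45.7873 111.369 ] ang 7.841508865356445 z 0.0629268291518652
block top 134 [187.8284 228.2313] c [476.2698  97.9935] sz [29.8983 30.2608] ang 78.04332733154297 z 0.08210184417150768
nestpocket 343 [191.035  227.7172] c [476.3026  98.001 ] sz [49.8036 49.9742] ang 79.2858657836914 z 0.04550216943019825
nestplate 942 [192.2304 227.5531] c [476.2257 103.0244] sz [98.9063 89.5848] ang 77.98805236816406 z 0.008935475910118673
nestplate 29 [208.069  250.4828] c [415.6818  52.7022] sz [27.3123 16.364 ] ang 31.329957962036133 z 0.003762629000466422
cam tall 1257 [185.0732 104.5593] c [753.7098  98.4899] sz [ 84.4512 130.5962] ang 89.2181396484375 z 0.17736018989474422
0.13 52 [0.8063 0.0403] [0.8273 0.1477]
0.14 72 [0.6888 0.0412] [0.8203 0.1495]
0.15 93 [0.6891 0.0406] [0.8288 0.1497]
0.16 161 [0.6885 0.0418] [0.8202 0.1483]
0.17 446 [0.689  0.0407] [0.8286 0.1487]
0.18 305 [0.6897 0.0401] [0.8234 0.1486]
0.19 95 [0.7666 0.0408] [0.8185 0.1489]
0.2 56 [0.8055 0.0405] [0.8189 0.1495]
0.21 36 [0.8054 0.0562] [0.8117 0.1493]
0.22 34 [0.
[... 722 characters left out ...]
[0.4495 0.1379 0.009 ]
white 7 [201.7143 242.    ] [0.4376 0.072  0.006 ] [0.4378 0.071  0.0091]
shelf 0.7653109367631273 [ 0.8426 -0.0511  0.3583] [0.7704 0.0384 0.3766] [ 0.7726 -0.1438  0.3837]
side 0.12 19 [0.7645 0.0965] [0.7806 0.1089]
side 0.13 15 [0.7648 0.0958] [0.7791 0.103 ]
side 0.14 65 [0.6911 0.0846] [0.7901 0.1119]
side 0.15 118 [0.6907 0.0828] [0.7999 0.1123]
side 0.16 125 [0.6904 0.0836] [0.7994 0.1167]
side 0.17 184 [0.6909 0.0828] [0.7906 0.1257]
side 0.18 29 [0.7424 0.0932] [0.7807 0.1141]
tool axes [[-0.9405  0.3399 -0.0003]
 [ 0.3399  0.9405 -0.0011]
 [-0.0001 -0.0011 -1.    ]]
tape [ 0.395  -0.1466  0.0168]
rotor [ 0.6721 -0.4054 -0.0002]
core [ 0.6184 -0.0319  0.0018]
```

Emit:
{"op": "apply_moves", "data": {"commands": [[100,0.8,-0.4,0,0],[100,0.8,-0.5,0,0],[100,0.8,-0.6,0,0],[100,0.8,-0.7,0,0],[100,0.5,-0.8,0,0],[100,0.3,-0.8,0,-0.2],[100,0,-0.8,0,-0.2],[100,0,-0.8,0,-0.2],[100,0,-0.8,0,-0.2],[100,0,-0.8,0,-0.2],[100,0,-0.8,0,-0.2],[100,0,-0.8,0,-0.2]]}}

```text
clock: 1.65
position: [0.4512, 0.0711, 0.2267]
ee_rot: [1.575, 2.718, 0.0]
force: [0.4, 0.7, -0.3]
width: 0.997
gripper_force: 0.0
```

Emit:
{"op": "apply_moves", "data": {"commands": [[100,0,-0.8,0,-0.2],[100,0,-0.8,0,-0.2],[100,0,-0.8,0,-0.2],[100,0,-0.8,0,-0.17],[100,0,-0.8,0,0],[100,0,-0.8,0,0],[100,0,-0.8,0,0],[100,0,-0.8,0,0],[100,0,-0.8,0,0],[100,0,0,0,0],[100,0,0,0,0]]}}

```text
clock: 3.02
position: [0.4514, -0.3587, 0.2263]
ee_rot: [-2.061, -2.369, -0.0]
force: [0.0, 1.2, 1.1]
width: 0.998
gripper_force: 0.0
```

```bash
python3 - <<'E'
from m import *
im,hsv,P,c=cloud("top",0)
Z=P[...,2]
for x0 in np.arange(.69,.78,.01):
    m=(Z>.13)&(Z<.23)&(P[...,0]>x0)&(P[...,0]<x0+.01)&(P[...,1]>.05)&(P[...,1]<.15)
    q=P[m];print(round(x0,2),len(q),q[:,1].min(),q[:,1].max(),q[:,2].max())
s=observe();print(s["clock"],s["position"],s["joints"],R.from_rotvec(s["ee_rot"]).as_matrix()[:,1])
c=cam("wrist");np.savez("w1c.npz",*c)
im,d=imaging.get_image("wrist");cv2.imwrite("pics/wrist1.png",im[:,:,::-1]);np.save("wrist1.npy",d)
E
```

```text
0.69 71 0.08684389507450509 0.12316105357290945 0.18313443083828462
0.7 62 0.08986499496203894 0.12241884524077619 0.18037063464024616
0.71 60 0.0900556550708737 0.11977995440562535 0.1792476748651486
0.72 91 0.08645850053872815 0.12592977054153331 0.1837976153372447
0.73 84 0.08605519595438706 0.12563892634131008 0.18401344617910187
0.74 80 0.08600112546924478 0.1265420090025362 0.1872138273617029
0.75 88 0.08621216641989275 0.12738560220637907 0.1833997269375961
0.76 68 0.08735690279637141 0.12658875984752205 0.19273021657708134
0.77 59 0.09131597818965319 0.12184801318202691 0.19520585360259557
0.78 47 0.09173798345866614 0.12267759455608289 0.19264646710517785
3.025 [ 0.4514 -0.3587  0.2263] [ 0.1261  0.3943  0.6319  1.7313 -0.2576  1.1012  0.978 ] [ 0.9904  0.1383 -0.0005]
```

View pics/wrist1.png

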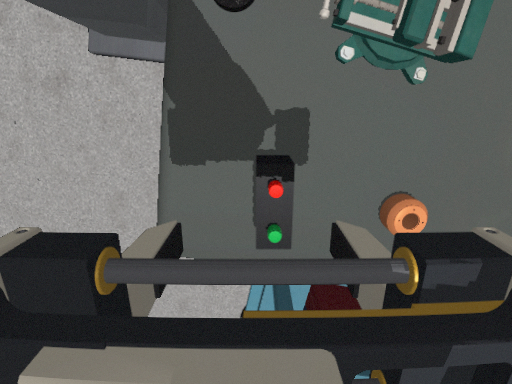

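```bash
python3 - <<'E'
from m import *
im=cv2.imread("pics/wrist1.png");hsv=cv2.cvtColor(im,cv2.COLOR_BGR2HSV);H,S,V=cv2.split(hsv);d=np.load("wrist1.npy")
z=np.load("w1c.npz");c=[z[k] for k in z.files]
for nm,m in(("green",(abs(H.astype(int)-66)<14)&(S>150)&(V>120)),("red",((H<6)|(H>174))&(S>180)&(V>130))):
    for a,ce,l in comps(m,15):
        v,u=np.nonzero(l);P=ondepth(c,np.c_[u,v],d[l]);t=P[P[:,2]>np.percentile(P[:,2],40)]
        print(nm,a,ce,"ray",onz(c,[ce],.078)[0],"med",np.median(P,0),"top",t.mean(0),np.ptp(P,axis=0))
v,u=np.mgrid[100:384,100:420];P=ondepth(c,np.c_[u.ravel(),v.ravel()],d[100:384,100:420].ravel())
m=(P[:,2]>.055)&(P[:,2]<.068)&(P[:,0]>.42)&(P[:,0]<.53)&(P[:,1]>-.47)&(P[:,1]<-.33)
print(cv2.minAreaRect((P[m][:,:2]*1000).astype(np.float32)),np.median(P[m][:,2]))
E
```

```text
green 130 [274.5769 236.2077] ray [ 0.4832 -0.427   0.078 ] med [ 0.4826 -0.4253  0.0824] top [ 0.4818 -0.4241  0.0866] [0.0524 0.1563 0.3222]
red 192 [275.3698 189.2812] ray [ 0.4749 -0.3691  0.078 ] med [ 0.4745 -0.3681  0.082 ] top [ 0.4751 -0.3688  0.0851] [0.0413 0.0964 0.3198]
((478.91571044921875, -398.2616271972656), (43.830543518066406, 111.17095947265625), 7.932632923126221) 0.062367261791313744
```

Emit:
{"op": "apply_moves", "data": {"commands": [[60,0.26,-0.56,0,0],[60,0.26,-0.56,0,0],[60,0,0,-0.5,0],[60,0,0,-0.5,0],[60,0,0,-0.5,0],[60,0,0,-0.5,0],[60,0,0,-0.4,0],[60,0,0,-0.25,0],[60,0,0,0,0],[60,0,0,0,0]], "newtons": 25}}

```text
clock: 4.32
position: [0.4833, -0.4267, 0.0688]
ee_rot: [2.061, 2.37, 0.0]
force: [-0.4, 0.2, 0.0]
width: 0.6
gripper_force: 0.0
```

Emit:
{"op": "apply_moves", "data": {"commands": [[60,-0.01,0.01,-0.06,0],[0,0,0,0,0],[0,0,0,0,0],[0,0,0,0,0],[0,0,0,0,0],[0,0,0,0,0],[0,0,0,0,0],[0,0,0,0,0]], "newtons": 25}}

```text
clock: 5.32
position: [0.4821, -0.426, 0.0642]
ee_rot: [2.062, 2.37, -0.0]
force: [0.4, -0.2, 0.4]
width: 0.165
gripper_force: 25.0
```

Emit:
{"op": "apply_moves", "data": {"commands": [[0,0,0,0.5,0],[0,0,0,0.7,0],[0,0,0,0.7,0],[0,0,0,0.7,0],[0,0,0,0.6,0],[0,0,0.5,0,0],[0,0,0.7,0,0],[0,0,0.7,0,0],[0,0,0.7,0,0],[0,0,0.7,0,0],[0,0,0.7,0,0],[0,0,0.7,0,0]]}}

```text
clock: 6.82
position: [0.4818, -0.1426, 0.2562]
ee_rot: [2.062, 2.37, 0.0]
force: [-0.2, 1.0, -0.2]
width: 0.166
gripper_force: 25.0
```

Emit:
{"op": "apply_moves", "data": {"commands": [[0,0,0.7,0,0],[0,0,0.7,0,0],[0,0,0.7,0,0],[0,0,0.7,0,0],[0,0,0.4,0,0],[0,0,0,0,0],[0,0,0,0,0],[0,0,0,0,0]]}}

```text
clock: 7.82
position: [0.4821, 0.0468, 0.2562]
ee_rot: [2.064, 2.368, -0.0]
force: [-0.2, 0.1, -0.1]
width: 0.164
gripper_force: 25.0
```

```bash
python3 - <<'E'
from m import *
s=observe();print(s["clock"],s["position"],s["force"],s["width"])
for n in("wrist","side"):
    c=cam(n);np.savez(n+"2c.npz",*c)
    im,d=imaging.get_image(n);cv2.imwrite(f"pics/{n}2.png",im[:,:,::-1]);np.save(n+"2.npy",d)
a=cv2.imread("pics/wrist2.png");b=cv2.imread("pics/side2.png")[90:230,150:290]
b=cv2.resize(b,(384,384),interpolation=cv2.INTER_CUBIC);cv2.imwrite("pics/c2.png",np.hstack([a[:,56:456],b]))
E
```

```text
7.825 [0.4821 0.0468 0.2562] [-0.1824  0.0611 -0.1279] 0.16433392645740277
```

View pics/c2.png

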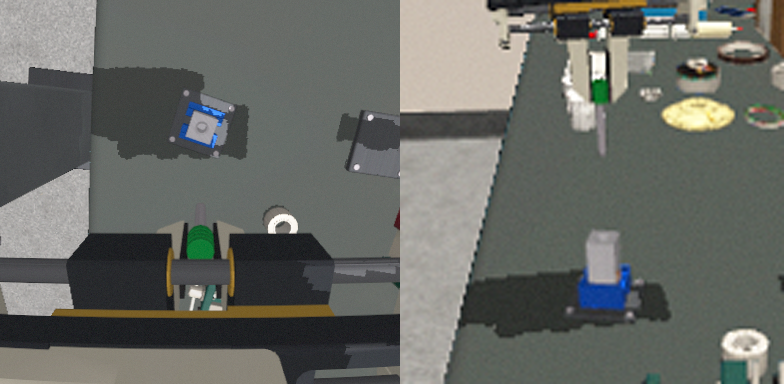

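```bash
python3 - <<'E'
from m import *
def ld(n):
    z=np.load(n+"2c.npz");c=[z[k] for k in z.files];d=np.load(n+"2.npy");im=cv2.imread(f"pics/{n}2.png")
    v,u=np.mgrid[:384,:512];P=ondepth(c,np.c_[u.ravel(),v.ravel()],d.ravel()).reshape(384,512,3);return c,im,P
c,im,P=ld("wrist")
m=(P[...,2]>.07)&(P[...,2]<.09)&(P[...,0]>.44)&(P[...,0]<.52)&(P[...,1]>.06)&(P[...,1]<.14)
q=P[m];print("block",len(q),cv2.minAreaRect((q[:,:2]*1000).astype(np.float32)),np.median(q[:,2]))
print("bore px",onz(c,[[257,127]],.081))
m=(P[...,2]>.15)&(P[...,2]<.25)&(abs(P[...,1]-.05)<.04)&(abs(P[...,0]-.482)<.03)
hs=cv2.cvtColor(im,cv2.COLOR_BGR2HSV)
c,im,P=ld("side")
o=np.array([.4821,.0468])
for z in np.arange(.19,.25,.005):
    m=(abs(P[...,2]-z)<.0035)&(abs(P[...,1]-.045)<.03)&(abs(P[...,0]-.482)<.012)
    if m.any(): q=P[m];print(round(z,3),len(q),"x",q[:,0].min(),q[:,0].max(),q[:,0].mean(),"y",np.median(q[:,1]))
E
```

```text
block 609 ((477.2980651855469, 99.09091186523438), (30.19854164123535, 29.859880447387695), 78.62560272216797) 0.08116853129268331
bore px [[0.476 0.1   0.081]]
0.2 5 x 0.4806246662716713 0.48601447802856024 0.4828579480210983 y 0.04446114434252324
0.205 9 x 0.4781524354496887 0.48601447802856024 0.48179805137388837 y 0.04457138541672201
0.21 8 x 0.47844625099861604 0.4838225396214287 0.481122016766267 y 0.04494891695037384
0.215 7 x 0.47864851340266845 0.48401546888226393 0.48138827347052554 y 0.04282489762500841
0.22 8 x 0.4788856424134647 0.48431712674558497 0.48128120199511576 y 0.04336706000361479
0.225 7 x 0.4790439912143932 0.48447204628902274 0.48142857874004213 y 0.04399769597885783
0.23 8 x 0.4793030387324468 0.4847248965485429 0.4817062772435965 y 0.04325614844505221
0.235 7 x 0.47955343261214783 0.48485572801846866 0.4826291420237229 y 0.04183035377595323
0.24 7 x 0.4797589209378567 0.48513151470221155 0.4824708102420973 y 0.04279377779110871
0.245 9 x 0.4801051661260915 0.4852466996575382 0.48267950429166917 y 0.042875824720147615
```

Emit:
{"op": "apply_moves", "data": {"commands": [[0,-0.04,0.43,0,0],[0,-0.045,0.43,0,0],[0,0,0,-0.5,0],[0,0,0,-0.5,0],[0,0,0,-0.4,0],[0,0,0,-0.2,0],[0,0,0,-0.1,0],[0,0,0,-0.1,0],[0,0,0,-0.1,0],[0,0,0,-0.1,0],[0,0,0,0,0],[0,0,0,0,0]]}}

```text
clock: 9.43
position: [0.4771, 0.0997, 0.1363]
ee_rot: [2.062, 2.37, 0.0]
force: [-0.5, -0.2, 0.4]
width: 0.166
gripper_force: 25.0
```

Emit:
{"op": "apply_moves", "data": {"commands": [[0,0,-0.015,-0.08,0],[0,0,0,-0.08,0],[0,0,0,-0.08,0],[0,0,0,-0.08,0],[0,0,0,-0.08,0],[0,0,0,0,0]]}}

```text
clock: 10.18
position: [0.4768, 0.0987, 0.1117]
ee_rot: [-2.062, -2.37, 0.001]
force: [-0.1, 0.3, -0.5]
width: 0.17
gripper_force: 25.0
```

Entered freely. Continue down to the collar (TCP ≈ 0.083).

Emit:
{"op": "apply_moves", "data": {"commands": [[0,0,0,-0.08,0],[0,0,0,-0.08,0],[0,0,0,-0.08,0],[0,0,0,-0.08,0],[0,0,0,-0.08,0],[0,0,0,-0.05,0],[0,0,0,-0.05,0],[0,0,0,0,0],[0,0,0,0,0]]}}

```text
clock: 11.3
position: [0.4776, 0.0988, 0.0829]
ee_rot: [2.062, 2.37, 0.002]
force: [-3.1, -0.9, 11.9]
width: 0.163
gripper_force: 25.0
```

Emit:
{"op": "apply_moves", "data": {"commands": [[50,0,0,0.02,0],[50,0,0,0,0],[50,0,0,0,0],[50,0,0,0,0],[50,0,0,0.2,0],[70,0,0,0.5,0],[80,0,0,0.6,0],[80,0,0,0.6,0.3],[80,0,0,0.1,0.36],[80,0,0,0,0.36],[80,0,0,0,0.36],[80,0,0,0,0.36]]}}

```text
clock: 12.8
position: [0.477, 0.0985, 0.2042]
ee_rot: [0.862, 3.02, 0.0]
force: [0.0, -0.1, -0.7]
width: 0.801
gripper_force: 0.0
```

Emit:
{"op": "apply_moves", "data": {"commands": [[80,0,0,0,0.36],[80,0,0,0,0.36],[80,0,0,0,0.01],[80,0,0,0,0],[80,0,0,0,0]]}}

```text
clock: 13.42
position: [0.477, 0.0987, 0.2035]
ee_rot: [0.312, 3.126, 0.0]
force: [0.1, -0.2, 0.5]
width: 0.801
gripper_force: 0.0
```

```bash
python3 - <<'E'
from m import *
s=observe();a=R.from_rotvec(s["ee_rot"]).as_matrix()[:,1];print(s["clock"],s["position"],np.degrees(np.arctan2(a[1],a[0])),s["joints"])
for n in("wrist","side","top"):
    c=cam(n);im,d=imaging.get_image(n);cv2.imwrite(f"pics/{n}3.png",im[:,:,::-1])
    v,u=np.mgrid[:384,:512];P=ondepth(c,np.c_[u.ravel(),v.ravel()],d.ravel()).reshape(384,512,3)
    near=(abs(P[...,0]-.477)<.05)&(abs(P[...,1]-.099)<.05)
    m=near&(P[...,2]>.074)&(P[...,2]<.088);q=P[m]
    if len(q)>20: print(n,"block",len(q),cv2.minAreaRect((q[:,:2]*1000).astype(np.float32)))
    hs=cv2.cvtColor(im,cv2.COLOR_RGB2HSV).astype(int);g=near&(abs(hs[...,0]-63)<15)&(hs[...,1]>140)&(hs[...,2]>60)&(P[...,2]<.13)
    q=P[g]
    if len(q)>3: print(n,"green",len(q),q.mean(0),q.min(0),q.max(0))
a=cv2.imread("pics/wrist3.png");b=cv2.resize(cv2.imread("pics/side3.png")[140:240,170:270],(384,384),interpolation=cv2.INTER_CUBIC)
cv2.imwrite("pics/c3.png",np.hstack([a[:,56:456],b]))
E
```

```text
13.425 [0.477  0.0987 0.2035] 78.58346758392598 [-0.5008  0.232   0.2267  1.9461 -0.0627  0.97    1.1271]
wrist block 612 ((476.97857666015625, 99.30662536621094), (29.302387237548828, 30.5588321685791), 78.70014953613281)
wrist green 230 [0.4749 0.0994 0.099 ] [0.4692 0.0917 0.0834] [0.4832 0.1068 0.103 ]
side block 68 ((476.6348571777344, 97.53742218017578), (28.933671951293945, 31.182085037231445), 84.76494598388672)
side green 33 [0.4766 0.093  0.0937] [0.4695 0.0871 0.0837] [0.4841 0.0982 0.1017]
```

View pics/c3.png

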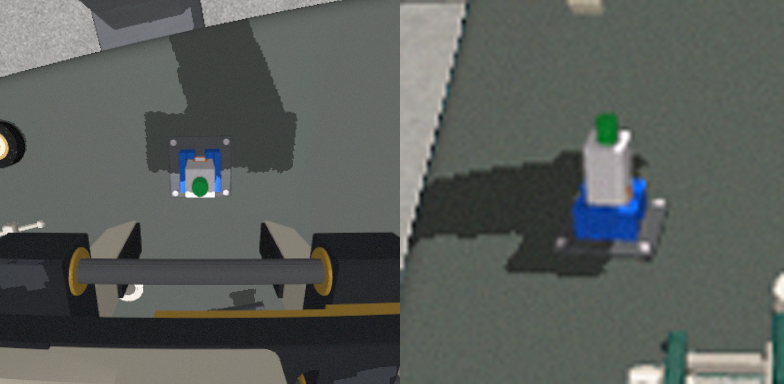

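Emit:
{"op": "apply_moves", "data": {"commands": [[80,0,0,-0.5,0],[80,0,0,-0.5,0],[80,0,0,-0.5,0],[80,0,0,-0.5,0],[80,0,0,-0.3,0],[80,0,0,-0.2,0],[80,0,0,-0.1,0],[80,0,0,0,0],[80,0,0,0,0]]}}

```text
clock: 14.7
position: [0.4775, 0.0988, 0.0479]
ee_rot: [0.309, 3.125, 0.001]
force: [-0.1, 0.0, -0.1]
width: 0.801
gripper_force: 0.0
```

Emit:
{"op": "apply_moves", "data": {"commands": [[0,0,0,-0.02,0],[0,0,0,0,0],[0,0,0,0,0],[0,0,0,0,0],[0,0,0,0,0],[0,0,0,0,0],[0,0,0,0,0],[0,0,0,0,0]], "newtons": 35}}

```text
clock: 15.7
position: [0.477, 0.0987, 0.0461]
ee_rot: [-0.309, -3.126, -0.0]
force: [-0.3, 0.0, 0.1]
width: 0.33
gripper_force: 35.0
```

Emit:
{"op": "apply_moves", "data": {"commands": [[0,0,0,0.15,0],[0,0,0,0.3,0],[0,0,0,0.4,0],[0,0,0,0.5,0],[0,0,0,0.5,0],[0,0,0,0.37,0],[0,0.3,0.06,0,0.2],[0,0.4,0.06,0,0.2],[0,0.4,0,0,0],[0,0.3,0,0,0],[0,0.2,0,0,0],[0,0,0,0,0]]}}

```text
clock: 17.2
position: [0.5732, 0.1058, 0.1793]
ee_rot: [0.004, -3.141, 0.0]
force: [-0.9, -0.4, -1.6]
width: 0.325
gripper_force: 35.0
```

Emit:
{"op": "apply_moves", "data": {"commands": [[0,0,0,0,0],[0,0,0,0,0],[0,0,0,0,0],[0,0,0,0,0]]}}

```text
clock: 17.7
position: [0.5729, 0.106, 0.1794]
ee_rot: [-0.005, 3.142, 0.0]
force: [0.3, 0.3, -0.9]
width: 0.326
gripper_force: 35.0
```

```bash
python3 - <<'E'
from m import *
s=observe();a=R.from_rotvec(s["ee_rot"]).as_matrix()[:,1];print(s["clock"],s["position"],np.degrees(np.arctan2(a[1],a[0])),s["gripper_force"],s["width"])
c=cam("side");im,d=imaging.get_image("side");cv2.imwrite("pics/side4.png",im[:,:,::-1])
v,u=np.mgrid[:384,:512];P=ondepth(c,np.c_[u.ravel(),v.ravel()],d.ravel()).reshape(384,512,3)
hs=cv2.cvtColor(im,cv2.COLOR_RGB2HSV).astype(int)
near=(abs(P[...,0]-.573)<.05)&(abs(P[...,1]-.1)<.06)&(P[...,2]>.11)&(P[...,2]<.27)
for lab,m in(("green",near&(abs(hs[...,0]-63)<15)&(hs[...,1]>140)),("orange",near&(abs(hs[...,0]-12)<8)&(hs[...,1]>130)),("low",near&(P[...,2]<.18)&(abs(P[...,0]-.573)<.03))):
    q=P[m]
    if len(q): print(lab,len(q),q.min(0),q.max(0))
b=cv2.resize(im[90:220,180:353,::-1],None,fx=4.4,fy=4.4,interpolation=cv2.INTER_CUBIC);cv2.imwrite("pics/c4.png",b)
m=(P[...,2]>.145)&(P[...,2]<.175)&(P[...,0]>.66)&(P[...,0]<.73)&(abs(P[...,1]-.1)<.04)
q=P[m];print("lens",q.min(0),q.max(0))
E
```

```text
17.7 [0.5729 0.106  0.1794] 90.18377494539267 34.976314678788185 0.3262634683440181
orange 10 [0.537  0.1205 0.2571] [0.548  0.1261 0.2651]
low 138 [0.5572 0.0863 0.1387] [0.5855 0.1044 0.1798]
lens [0.6904 0.0849 0.145 ] [0.7296 0.1246 0.1748]
```

View pics/c4.png

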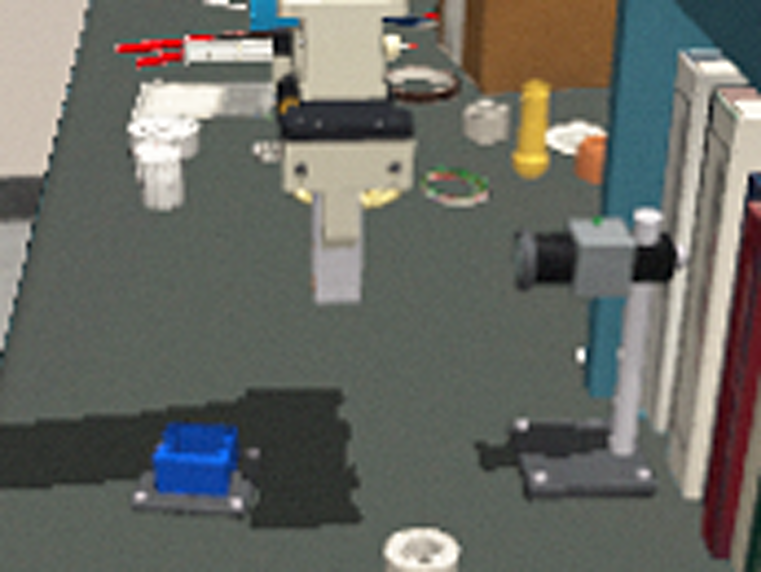

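```bash
python3 -c "
from cell import arm
print(arm.sign_off())"
```

```text
the job is handed in; nothing more can be done
None
```

I handed in the job at about 18 s with the green pin seated in the block and the block still held upright in front of the lens. By my measurements the window sits within a few millimetres of the focus point, but the hand-in reported no verdict. I saw no contact with the camera, and I did not re-measure the red pin and the loose items at the end.

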